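# Sort the parts of a stripped power supply into the recycling bins

### The job

Sort the five parts stripped from the dead power supply into their recycling bins: both capacitors into the red bin, both aluminium heat sinks into the green bin and the transformer into the yellow bin. Set each part down gently, without dropping it, so that it stands upright on the floor of its bin just as it stood on the mat, none on top of another. Leave the screwdriver and the red screw dish where they lie.

Things in the scene. Friction and masses are not known exactly. Their poses are not given: they have to be found in the camera images.
- cap_brown_mid (a point): Large screw-terminal capacitor: upright can in an orange-brown sleeve with a white stripe, black top with two brass terminals side by side. 36 mm in diameter, can 55 mm tall, 60 mm with the terminals; about 90 g. Stands on its flat end, z up; this point is on its axis, half-way up. Round, so it can be gripped from any side.
- cap_black_mid (a point): Smaller screw-terminal capacitor: upright can in a black sleeve with a white stripe, black top with two brass terminals. 30 mm in diameter, can 45 mm tall, 50 mm with the terminals; about 60 g. Stands on its flat end, z up; this point is on its axis, half-way up. Round, so it can be gripped from any side.
- sink_silver_mid (a point): Silver aluminium heat sink, base plate down, 6 upright fins that run along its y. 36 (x) by 50 (y) by 30 (height) mm, about 90 g; the outer fins are its x faces and may be gripped. This point is its centre, half-way up; z up.
- sink_black_mid (a point): Black anodised aluminium heat sink, base plate down, 5 upright fins that run along its y. 30 (x) by 44 (y) by 36 (height) mm, about 70 g; the outer fins are its x faces and may be gripped. This point is its centre, half-way up; z up.
- transformer_mid (a point): Small mains transformer: dark laminated steel core, 20 (x) by 48 (y) mm, on a black foot 38 (x) by 46 (y) by 5 mm, with a copper winding wrapped in pale yellow tape bulging to both x sides, 36 mm over in x, 30 mm in y, 10 to 35 mm above the underside. 42 mm tall in all, about 250 g. This point is its centre, half-way up; z up. Grip it across the winding (along x).
- bin_red: Red plastic parts bin, shallow and open at the top, fixed to the bench. Outside 130 (x) by 172 (y) mm, 46 mm high; walls and floor 4 mm thick, so the inside is 122 by 164 mm and its floor is 4 mm above the bench. The front wall (at -x, roughly towards the robot, with a blank white card) is a low lip 24 mm high; the side walls rise from it over 45 mm to 46 mm; the back (+x) is 46 mm high. Origin: centre of its underside, on the bench; z up. It may be turned by some degrees.
- bin_green: Green plastic parts bin, shallow and open at the top, fixed to the bench. Outside 130 (x) by 172 (y) mm, 46 mm high; walls and floor 4 mm thick, so the inside is 122 by 164 mm and its floor is 4 mm above the bench. The front wall (at -x, roughly towards the robot, with a blank white card) is a low lip 24 mm high; the side walls rise from it over 45 mm to 46 mm; the back (+x) is 46 mm high. Origin: centre of its underside, on the bench; z up. It may be turned by some degrees.
- bin_yellow: Yellow plastic parts bin, shallow and open at the top, fixed to the bench. Outside 130 (x) by 172 (y) mm, 46 mm high; walls and floor 4 mm thick, so the inside is 122 by 164 mm and its floor is 4 mm above the bench. The front wall (at -x, roughly towards the robot, with a blank white card) is a low lip 24 mm high; the side walls rise from it over 45 mm to 46 mm; the back (+x) is 46 mm high. Origin: centre of its underside, on the bench; z up. It may be turned by some degrees.
- dish: Bystander: round red metal dish with a few screws in it, 72 mm across the rim, 18 mm high, loose among the parts. Origin: centre of its underside.
- screwdriver: Bystander: screwdriver with a green handle, 190 mm long, lying loose on one side of the work, within 0.6 rad of the x direction, handle (its own -x) towards the robot. Origin: under the middle of its length. On the other side of the work stands a fixed black case of driver bits, 85 by 125 mm, 27 mm high.

How it is judged:
By the outcome, as a careful person would: the job done as asked, in the order asked, and still so for the second after the job is handed in, with the robot touching nothing.
It also fails if it takes over 136 s, if anything falls off the work surface, if the arm or the gripper's body presses on something with over 40 N, if the wrist force passes 120 N, or if a joint passes its speed limit or range.

### The arm

A 7-joint arm with a two-finger parallel gripper is mounted at the origin on the work surface. World frame = base frame: x ahead of the robot, y to its left, z up, the work surface at z = 0. Lengths are in m, angles in rad, forces in N, time in s.
With the tool pointing down it reaches from about 0.35 to 0.9 m from the base axis. Payload 19.9 kg.
Tool frame: the origin (TCP) lies at the very end of the fingers, on their centre line; the grasp point (between the pads) lies ctrl.grip_point_offset behind it (ctrl.grip_point_offset is the distance from the TCP to the grasp point, in m); z points along the fingers, x is the direction in which the jaws open and shut, and the axes are right-handed (so a half turn about z gives the same grasp; the last joint's range is limited). The gripper opens to 85 mm and grips with 20 to 120 N. Pads are 22 mm wide; open, the fingers measure 114 mm over their backs; the gripper's body (76 mm by 85 mm) begins 54 mm behind the grasp point. The pads swing forward as they close: fully open they stand 13 mm farther back than shut.
Start: joints at [-1.157, 0.417, -0.01, 1.614, 0.005, 1.111, -0.053], TCP at [0.275, 0.561, 0.231] pointing down, gripper open.
Joint ranges: [-2.81, 2.81], [-0.39, 2.02], [-1.27, 1.25], [0.06, 2.57], [-1.19, 4.33], [0.19, 2], [-2.82, 2.82]. Speed limits (rad/s): [1.89, 1.89, 2.39, 2.39, 3.01, 3.01, 3.01].

### API

Orientations are given as a unit quaternion [w, x, y, z].
In Python, from rig import ctrl, imaging gives the robot as it stands.
- The arm moves only by the shell command python3 -m pendant 'ROWS' [FORCE]. ROWS is JSON, one flat list of numbers, 5 for each row, row after row: the finger opening in mm, from 0 to 85.4, then the shift along the tool's x, y, z in mm, then the turn about the tool's z in degrees. A call has 1 to 12 rows; each row shifts and turns the commanded pose from where the row before left it, along the tool's axes as they then stand; what a row does not reach is not made up. A row lasts 1/12 s, in which the tool goes at most 41.7 mm and 7.16 degrees, less where a joint would pass 70% of its speed; a pose out of reach is approached as far as the arm can. A call with a gripper value outside its range is refused whole. The fingers move at their own pace and stop on an object; FORCE is the grip in N (left out, the last holds). Time passes only in rows, so rows that do not move let the fingers close. It gives the time, the measured TCP pose, the force and the opening at its end, in the units of the state.
- ctrl.get_state(): the state, without advancing time (a new reading comes with each control period).
- imaging.capture(name): name is "scene" or "top"; returns a dict with "color" (480x640x3 uint8, red, green, blue), "fx", "fy", "cx", "cy" (pixels), "xyz" and "orientation" of the camera in the world. Camera axes: x right, y up, looking along -z (the intrinsics and any distortion apply to the point x, -y, -z); pixel columns grow to the right and rows downward; lengths in m; the calibration is good to about 2 mm. A picture is of the moment at which its call begins. There is no depth.
- ctrl.finish_job(): hands the job in, once; it reports no verdict.
The state is a dict: "time_s": time; "joint_pos": joint angles; "joint_vel": joint speeds; "tau": joint torques, N m; "eef_pos": TCP position; "orientation": TCP orientation; "contact_force": force on the tool from outside, world axes, zero at the start; "torque": the same for the moment, N m; "width": finger opening in m.
Only numpy, scipy, OpenCV 4.12 (cv2) and the standard library are available. Lean on these libraries where they do the work, as an engineer would, in place of code of your own. Each camera call takes 0.05 s, during which the arm holds its last target. There are 200 camera calls.

## Working session

There is one attempt and no reset: what is moved stays moved. The work goes in short steps, Python scripts to look and compute and a shell command to move; the robot and the scene stay as the last step left them, time stands still between calls to the robot, and variables do not carry over. Pictures are saved under pics/ and viewed, about 12 in all and at most 16, crops included, and the job is handed in when it is done.

```bash
ls; mkdir -p pics
python3 - <<'E'
from rig import ctrl, imaging
import cv2
print(ctrl.get_state(), ctrl.grip_point_offset)
for n in("scene","top"):
    c=imaging.capture(n); cv2.imwrite(f"pics/{n}0.png",c["color"][:,:,::-1])
    print(n,{k:v for k,v in c.items() if k!="color"})
E
```

```text
pics
{'time_s': 0.0, 'joint_pos': array([-1.15751955,  0.41793197, -0.0103044 ,  1.61419982,  0.00468436,
        1.11072554, -0.05301857]), 'joint_vel': array([-5.73119044e-04, -2.06480941e-04,  5.19098227e-05, -1.49829133e-03,
        6.97507316e-04,  1.66422271e-03, -1.39108583e-03]), 'tau': array([-1.31013992e-03, -8.64456367e+01,  6.78144358e-01, -4.34914756e+01,
        1.90317974e-02,  7.33172754e-03, -2.72749895e-05]), 'eef_pos': array([0.27438304, 0.56114132, 0.23067571]), 'orientation': array([ 3.60998285e-04,  8.48314656e-01,  5.29492076e-01, -5.04493059e-04]), 'contact_force': array([-0.52301533,  0.35722307, -0.41417491]), 'torque': array([-0.02763563,  0.01920915, -0.03176873]), 'width': 0.08541256040283453} 0.0187
scene {'fx': 487.0960249361892, 'fy': 487.0960249361892, 'cx': 320.7783669232903, 'cy': 236.62903303651422, 'xyz': array([ 1.27315326, -0.26228354,  0.67988605]), 'orientation': array([0.73718785, 0.35221871, 0.24864873, 0.52025942])}
top {'fx': 509.04529963512994, 'fy': 509.04529963512994, 'cx': 317.2327689576316, 'cy': 242.0322208519015, 'xyz': array([0.3488358 , 0.0109026 , 1.39438994]), 'orientation': array([ 0.71335849,  0.05075968, -0.05070559, -0.69711696])}
```

View pics/scene0.png

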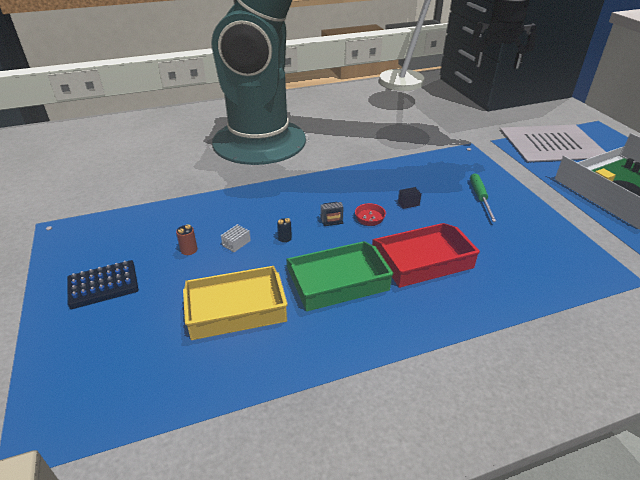

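View pics/top0.png

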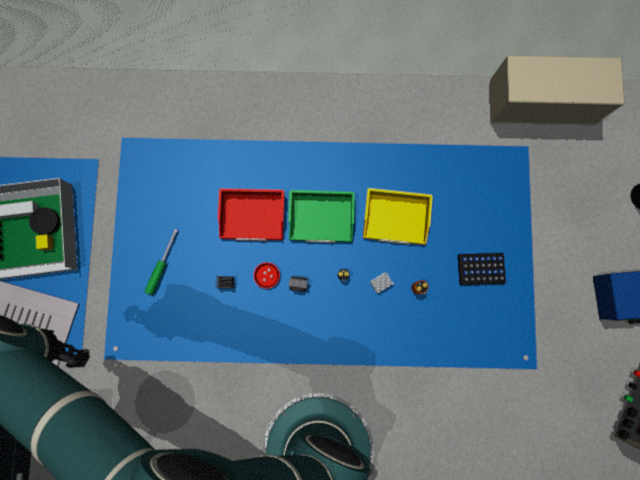

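```bash
cat > h.py <<'E'
import numpy as np, cv2
from scipy.spatial.transform import Rotation as R
from rig import ctrl, imaging
def rot(q): return R.from_quat(np.r_[q[1:],q[0]])
def ray(c,u,v):
    d=np.array([(u-c["cx"])/c["fx"],-(v-c["cy"])/c["fy"],-1.]); return rot(c["orientation"]).apply(d)
def onz(c,u,v,z):
    d=ray(c,u,v); o=c["xyz"]; return (o+d*(z-o[2])/d[2])
def proj(c,p):
    q=rot(c["orientation"]).inv().apply(np.array(p)-c["xyz"]); return c["cx"]-c["fx"]*q[0]/q[2], c["cy"]+c["fy"]*q[1]/q[2]
E
python3 - <<'E'
from h import *
t=imaging.capture("top"); s=imaging.capture("scene")
def blobs(c,box,z,mn=25):
    u0,v0,u1,v1=box; im=c["color"][v0:v1,u0:u1].astype(int)
    m=((im[...,2]-im[...,0]<25)|(im.max(2)<45)).astype(np.uint8)
    if z is None: return m
    n,l,st,ce=cv2.connectedComponentsWithStats(m)
    for i in range(1,n):
        if st[i,4]<mn: continue
        co,_=cv2.findContours((l==i).astype(np.uint8),cv2.RETR_EXTERNAL,cv2.CHAIN_APPROX_NONE)
        r=cv2.minAreaRect(co[0]); 
        print(st[i],(ce[i]+[u0,v0]).round(1),"w",onz(c,*(ce[i]+[u0,v0]),z).round(4),"rect",np.round(r[1],1),round(r[2],1))
blobs(t,(205,255,445,300),0.03)
# bins: colour mask outlines on top view
hsv=cv2.cvtColor(t["color"],cv2.COLOR_RGB2HSV)
for n,(a,b) in dict(green=(45,85),yellow=(20,35),red=(0,8)).items():
    m=cv2.inRange(hsv,(a,120,60),(b,255,255)); m[:180]=0;m[252:]=0;m[:,:200]=0;m[:,450:]=0
    co,_=cv2.findContours(m,cv2.RETR_EXTERNAL,cv2.CHAIN_APPROX_NONE); k=max(co,key=cv2.contourArea)
    bx=cv2.boxPoints(cv2.minAreaRect(k)); w=[onz(t,*p,0.046)[:2].round(3).tolist() for p in bx]
    print(n,bx.round(1).tolist(),w, cv2.minAreaRect(k)[2])
    # back corners at z .046 valid
A=cv2.resize(t["color"][255:300,205:445],(800,150),interpolation=cv2.INTER_CUBIC)
B=cv2.resize(s["color"][180:265,170:430],(800,262),interpolation=cv2.INTER_CUBIC)
C=cv2.resize(t["color"][180:255,205:445],(560,175),interpolation=cv2.INTER_CUBIC)
C=np.hstack([C,np.zeros((175,240,3),np.uint8)])
cv2.imwrite("pics/crop1.png",np.vstack([A,B,C])[:,:,::-1])
E
```

```text
[ 48   7  27  27 571] [266.3 275. ] w [0.4536 0.1477 0.03  ] rect [26. 26.] 90.0
[133  14  11  12  95] [342.9 274.1] w [ 0.4607 -0.0577  0.03  ] rect [9.9 9.9] 45.0
[166  18  21  20 231] [380.9 282.6] w [ 0.4404 -0.1597  0.03  ] rect [13.3 17.8] 56.3
[ 13  22  16  11 172] [225.4 281.9] w [0.4325 0.2565 0.03  ] rect [10. 15.] 90.0
[ 84  22  18  14 225] [297.8 283.6] w [0.4326 0.0626 0.03  ] rect [13. 17.] 90.0
[207  25  17  14 185] [419.8 286.9] w [ 0.4311 -0.2638  0.03  ] rect [13. 16.] 90.0
green [[287.3999938964844, 239.5], [289.0, 189.39999389648438], [354.79998779296875, 191.39999389648438], [353.20001220703125, 241.5]] [[0.549, 0.093], [0.687, 0.093], [0.685, -0.085], [0.547, -0.083]] 1.7899105548858643
yellow [[362.5, 238.60000610351562], [367.1000061035156, 188.10000610351562], [432.29998779296875, 194.0], [427.70001220703125, 244.5]] [[0.556, -0.108], [0.695, -0.119], [0.683, -0.296], [0.544, -0.282]] 5.19442892074585
red [[217.60000610351562, 237.8000030517578], [218.60000610351562, 188.8000030517578], [283.29998779296875, 190.10000610351562], [282.29998779296875, 239.10000610351562]] [[0.549, 0.28], [0.684, 0.285], [0.684, 0.109], [0.549, 0.107]] 1.1934894323349
```

View pics/crop1.png

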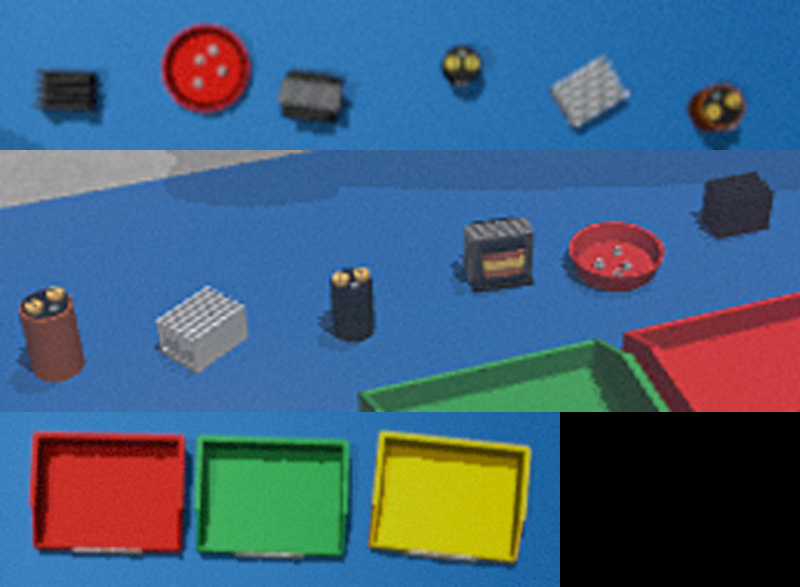

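```bash
cat >> h.py <<'E'
def blob(c,box):
    u0,v0,u1,v1=box; im=c["color"][v0:v1,u0:u1].astype(int)
    m=((im[...,2]-im[...,0]<25)|(im.max(2)<45)).astype(np.uint8)
    n,l,st,ce=cv2.connectedComponentsWithStats(m); i=1+np.argmax(st[1:,4])
    co,_=cv2.findContours((l==i).astype(np.uint8),cv2.RETR_EXTERNAL,cv2.CHAIN_APPROX_NONE)
    return ce[i]+[u0,v0], co[0][:,0]+np.array([u0,v0])
def tri(c1,p1,c2,p2):
    d1,d2=ray(c1,*p1),ray(c2,*p2); A=np.c_[d1,-d2]
    k=np.linalg.lstsq(A,c2["xyz"]-c1["xyz"],rcond=None)[0]
    a,b=c1["xyz"]+k[0]*d1,c2["xyz"]+k[1]*d2; return (a+b)/2,np.linalg.norm(a-b)
def wrect(c,k,z):
    w=np.array([onz(c,*p,z)[:2] for p in k]); r=cv2.minAreaRect((w*1000).astype(np.float32)); return np.round(r[0]),np.round(r[1]),round(r[2],1)
def go(x,y,z,yaw=None):
    s=ctrl.get_state(); M=rot(s["orientation"]); X=M.apply([1,0,0]); a=np.degrees(np.arctan2(X[1],X[0]))
    d=M.inv().apply(np.array([x,y,z])-s["eef_pos"])*1000
    print("yaw now",a.round(1),"shift tool mm",d.round(1),"turn",None if yaw is None else round((a-yaw+90)%180-90,1), "F",s["contact_force"].round(1),"w",s["width"].round(4),"t",s["time_s"])
E
python3 - <<'E'
from h import *
t=imaging.capture("top"); s=imaging.capture("scene")
T=dict(bcap=(336,266,353,285,.05),silver=(368,270,396,294,.03),brown=(408,276,432,297,.06),trafo=(288,274,312,294,.042),bsink=(214,272,238,292,.036))
S=dict(bcap=(272,212,298,246),silver=(214,220,256,254),brown=(170,220,202,258),trafo=(314,196,348,230),bsink=(394,184,426,212))
for n in T:
    p,k=blob(t,T[n][:4]); q,k2=blob(s,S[n]); P,e=tri(t,p,s,q)
    print(n,P.round(4),"err",e.round(4),"toprect",wrect(t,k,T[n][4]),"scenebox",cv2.boundingRect(k2))
# bins: back rim corners and mouth via centroid of the far (z .046) corners in scene, compare
for n,g in dict(red=[(219.6,188.9),(284.3,190.3)],green=[(289,189.4),(354.8,191.4)],yellow=[(367.1,188.1),(432.3,194)]).items():
    a,b=[onz(t,*p,.046)[:2] for p in g]; d=b-a; y=np.array([-d[1],d[0]]); yaw=np.arctan2(d[1],d[0])+np.pi/2
    print(n,"L",np.linalg.norm(d).round(4),"yaw",np.degrees(yaw).round(1),"centre",((a+b)/2-.065*np.array([np.cos(yaw),np.sin(yaw)])).round(4))
E
```

```text
bcap [ 0.4611 -0.0579  0.026 ] err 0.0002 toprect (array([459., -57.]), array([26., 26.]), 46.1) scenebox (278, 218, 13, 24)
silver [ 0.4412 -0.1623  0.0166] err 0.0016 toprect (array([ 441., -160.]), array([35., 48.]), 31.9) scenebox (221, 224, 29, 28)
brown [ 0.4313 -0.2633  0.0309] err 0.001 toprect (array([ 431., -258.]), array([34., 42.]), 1.3) scenebox (176, 224, 22, 31)
trafo [0.4331 0.0628 0.0214] err 0.0001 toprect (array([432.,  62.]), array([48., 36.]), 85.6) scenebox (321, 202, 22, 24)
bsink [0.4336 0.2594 0.0202] err 0.0022 toprect (array([432., 255.]), array([27., 41.]), 1.3) scenebox (398, 187, 23, 22)
red L 0.1758 yaw 0.1 centre [0.6186 0.1938]
green L 0.1788 yaw -0.4 centre [0.6208 0.0044]
yellow L 0.1775 yaw -4.0 centre [ 0.6241 -0.2029]
```

```bash
python3 -m pendant '[65,0,0,0,7.1, 65,0,0,0,7.1, 65,0,0,0,7.1, 65,0,0,0,7.1, 65,0,0,0,7.1, 65,0,0,0,7.1, 65,0,0,0,7.1, 65,0,0,0,7.1, 65,0,0,0,5.8]' 40
python3 -m pendant '[65,15,30,10,0, 65,15,30,10,0, 65,15,30,10,0, 65,15,30,10,0, 65,15,30,10,0, 65,15,30,10,0, 65,15,30,10,0, 65,15,30,10,0, 65,15,30,10,0, 65,15,30,10,0, 65,0,0,0,0]'; python3 -c "
from h import *
go(.4336,.2575,.12,1)"
```

```text
time_s: 1.05
eef_pos: [0.2744, 0.5614, 0.2312]
orientation: [0.0, 1.0, 0.008, -0.0]
contact_force: [-0.5, 0.0, -1.0]
width: 0.0648
time_s: 1.97
eef_pos: [0.4336, 0.2588, 0.13]
orientation: [0.001, 1.0, 0.008, -0.0]
contact_force: [0.2, -1.3, 0.1]
width: 0.0649Traceback (most recent call last):
  File "<string>", line 3, in <module>
    go(.4336,.2575,.12,1)
    ~~^^^^^^^^^^^^^^^^^^^
  File "h.py", line 26, in go
    print("yaw now",a.round(1),"shift tool mm",d.round(1),"turn",None if yaw is None else round((a-yaw+90)%180-90,1), "F",s["contact_force"].round(1),"w",s["width"].round(4),"t",s["time_s"])
                                                                                                                                                          ^^^^^^^^^^^^^^^^
AttributeError: 'float' object has no attribute 'round'
```

```bash
sed -i 's/s\["width"\].round(4)/s["width"]/' h.py
python3 -m pendant '[65,0,0,25,0, 65,0,0,25,0, 65,0,0,20,0, 65,0,0,15,0, 65,0,0,15,0, 65,0,0,10,0, 65,0,0,8,0, 65,0,0,4,0, 65,0,0,3,0, 65,0,0,0,0]' 40
python3 -m pendant '[0,0,0,0,0, 0,0,0,0,0, 0,0,0,0,0, 0,0,0,0,0, 0,0,0,0,0, 0,0,0,0,0, 0,0,0,0,0, 0,0,0,0,0]'
python3 - <<'E'
from h import *
c=imaging.capture("scene");cv2.imwrite("pics/g1.png",cv2.resize(c["color"][110:240,330:490],(800,650))[:600,:,::-1])
E
```

```text
time_s: 2.8
eef_pos: [0.4316, 0.2651, 0.0062]
orientation: [0.0, 1.0, 0.012, 0.0]
contact_force: [0.3, 0.5, 0.2]
width: 0.0649
time_s: 3.47
eef_pos: [0.4318, 0.2653, 0.0069]
orientation: [-0.0, 1.0, 0.012, 0.0]
contact_force: [-1.6, 1.0, 6.3]
width: 0.0292
```

View pics/g1.png

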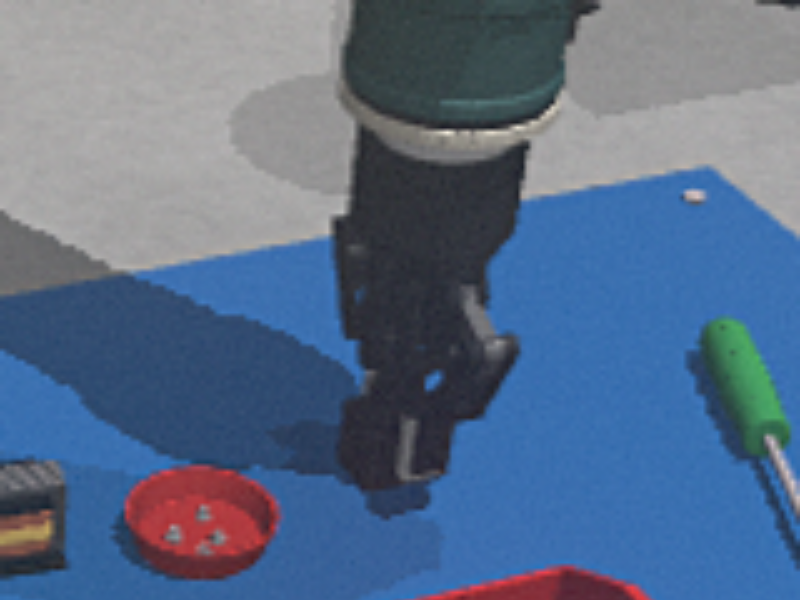

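```bash
python3 -m pendant '[0,0,0,-2,0, 0,0,0,-4,0, 0,0,0,-8,0, 0,0,0,-14,0, 0,0,0,-18,0, 0,0,0,-20,0, 0,0,0,-20,0, 0,0,0,-18,0, 0,0,0,-12,0, 0,0,0,-4,0, 0,0,0,0,0, 0,0,0,0,0]' 40
python3 -c "
from h import *
go(.618,.051,.125,0)"
```

```text
time_s: 4.52
eef_pos: [0.4313, 0.265, 0.1261]
orientation: [0.0, 1.0, 0.012, -0.0]
contact_force: [-0.2, -0.7, -1.1]
width: 0.029
yaw now 1.4 shift tool mm [181.6 218.3   1.1] turn 1.4 F [-0.2 -0.7 -1.1] w 0.0289755609913056 t 4.5167
```

```bash
python3 -m pendant '[0,6,7,0,0, 0,12,14,0,0, 0,18,22,0,0, 0,18,22,0,0, 0,18,22,0,0, 0,18,22,0,0, 0,18,22,0,0, 0,18,22,0,0, 0,18,22,0,0, 0,18,22,0,0, 0,12,14,0,0, 0,6,7,0,0]'
python3 -m pendant '[0,0,0,0,0, 0,0,0,0,0, 0,0,0,15,0, 0,0,0,20,0, 0,0,0,20,0, 0,0,0,20,0, 0,0,0,15,0, 0,0,0,8,0, 0,0,0,5,0, 0,0,0,3,0, 0,0,0,0,0, 0,0,0,0,0]'
python3 - <<'E'
from h import *
c=imaging.capture("scene");cv2.imwrite("pics/g2.png",cv2.resize(c["color"][170:320,270:430],(640,600))[:600,:,::-1])
E
```

```text
time_s: 5.52
eef_pos: [0.6176, 0.0476, 0.1252]
orientation: [0.001, 1.0, 0.01, -0.0]
contact_force: [-0.1, -0.6, -1.3]
width: 0.0296
time_s: 6.52
eef_pos: [0.6169, 0.0515, 0.021]
orientation: [-0.0, 1.0, 0.012, 0.0]
contact_force: [-1.1, 1.0, -0.3]
width: 0.0295
```

View pics/g2.png

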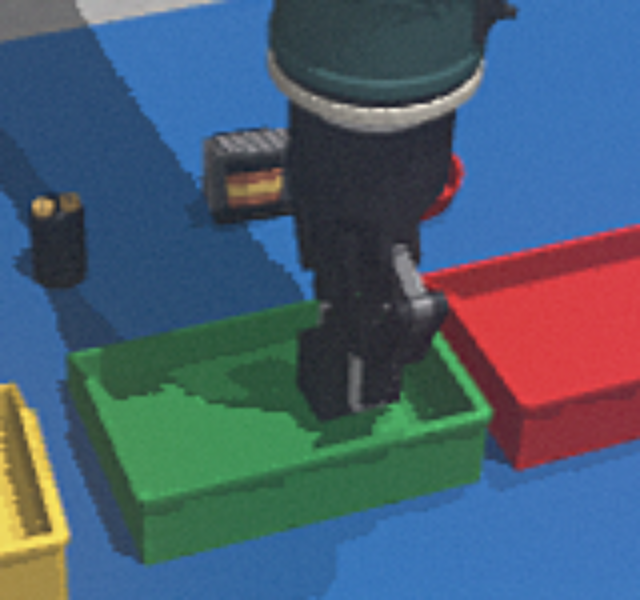

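```bash
python3 -m pendant '[0,0,0,3,0, 0,0,0,3,0, 0,0,0,1,0, 0,0,0,1,0, 0,0,0,0,0, 0,0,0,0,0]'
python3 -m pendant '[0,0,0,1,0, 0,0,0,0,0, 0,0,0,0,0]'
python3 -m pendant '[0,0,0,1,0, 0,0,0,0,0, 0,0,0,0,0]'
```

```text
time_s: 7.07
eef_pos: [0.6166, 0.0513, 0.0122]
orientation: [0.0, 1.0, 0.012, -0.0]
contact_force: [0.0, -1.0, -1.0]
width: 0.0294
time_s: 7.32
eef_pos: [0.6166, 0.0513, 0.0113]
orientation: [0.0, 1.0, 0.012, -0.0]
contact_force: [-0.3, 0.2, -1.3]
width: 0.0294
time_s: 7.57
eef_pos: [0.6167, 0.0513, 0.0109]
orientation: [-0.0, 1.0, 0.012, 0.0]
contact_force: [-4.4, -0.4, 10.5]
width: 0.0294
```

```bash
python3 -m pendant '[35,0,0,0,0, 42,0,0,0,0, 50,0,0,0,0, 50,0,0,0,0, 50,0,0,-4,0, 50,0,0,-10,0, 50,0,0,-20,0, 50,0,0,-25,0, 50,0,0,-25,0, 50,0,0,-20,0, 50,0,0,-10,0, 50,0,0,-4,0]'
python3 - <<'E'
from h import *
go(.4412,-.161,.125,32)
E
```

```text
time_s: 8.57
eef_pos: [0.6173, 0.0514, 0.1306]
orientation: [-0.0, 1.0, 0.012, 0.001]
contact_force: [0.1, -0.4, -0.2]
width: 0.05
yaw now 1.3 shift tool mm [-181.1  208.2    5. ] turn -30.7 F [ 0.1 -0.4 -0.2] w 0.050040863097435294 t 8.5667
```

```bash
python3 -m pendant '[65,-6,7,0,0, 65,-12,14,0,0, 65,-18,21,0,0, 65,-18,21,0,0, 65,-18,21,0,0, 65,-18,21,0,0, 65,-18,21,0,0, 65,-18,21,0,0, 65,-18,21,0,0, 65,-18,21,0,0, 65,-12,13,0,0, 65,-6,6,0,0]'
python3 -m pendant '[65,0,0,0,-5, 65,0,0,5,-7, 65,0,0,0,-7, 65,0,0,0,-7, 65,0,0,0,-4.7, 65,0,0,0,0, 65,0,0,0,0, 65,0,0,0,0, 65,0,0,0,0]'
python3 - <<'E'
from h import *
go(.4412,-.161,.006,32)
c=imaging.capture("scene");cv2.imwrite("pics/g3.png",cv2.resize(np.hstack([c["color"][170:320,180:300],c["color"][190:340,270:400]]),(800,480))[:600,:,::-1])
E
```

```text
time_s: 9.57
eef_pos: [0.4387, -0.1628, 0.1274]
orientation: [0.0, 1.0, 0.01, -0.001]
contact_force: [-0.0, -0.3, 0.1]
width: 0.0651
time_s: 10.32
eef_pos: [0.4414, -0.1607, 0.1231]
orientation: [-0.0, 0.961, 0.275, -0.0]
contact_force: [0.2, -0.6, -0.3]
width: 0.0651
yaw now 31.9 shift tool mm [ -0.2   0.2 117.1] turn -0.1 F [ 0.2 -0.6 -0.3] w 0.06514670810294934 t 10.3167
```

View pics/g3.png

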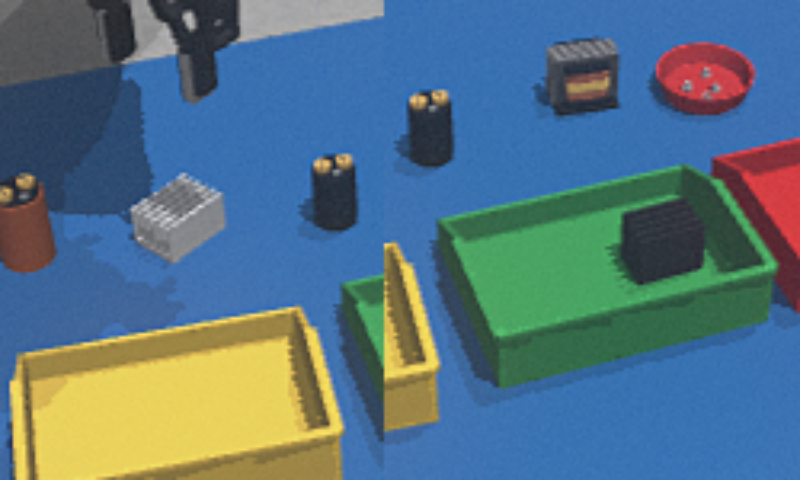

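```bash
python3 -m pendant '[65,0,0,8,0, 65,0,0,20,0, 65,0,0,25,0, 65,0,0,25,0, 65,0,0,18,0, 65,0,0,12,0, 65,0,0,6,0, 65,0,0,3,0, 65,0,0,1,0, 65,0,0,0,0, 65,0,0,0,0]' 40
python3 -m pendant '[0,0,0,0,0, 0,0,0,0,0, 0,0,0,0,0, 0,0,0,0,0, 0,0,0,0,0, 0,0,0,0,0, 0,0,0,0,0, 0,0,0,0,0]'
python3 -m pendant '[0,0,0,-2,0, 0,0,0,-4,0, 0,0,0,-8,0, 0,0,0,-14,0, 0,0,0,-18,0, 0,0,0,-20,0, 0,0,0,-20,0, 0,0,0,-18,0, 0,0,0,-12,0, 0,0,0,-4,0, 0,0,0,0,0, 0,0,0,0,0]'
python3 - <<'E'
from h import *
go(.617,-.04,.125,0)
E
```

```text
time_s: 11.28
eef_pos: [0.4419, -0.1609, 0.0059]
orientation: [0.0, 0.961, 0.276, 0.0]
contact_force: [-0.3, -0.9, 0.8]
width: 0.065
time_s: 11.95
eef_pos: [0.4418, -0.1609, 0.0059]
orientation: [0.0, 0.961, 0.276, 0.0]
contact_force: [-3.2, 0.8, 10.0]
width: 0.0355
time_s: 12.95
eef_pos: [0.4414, -0.1607, 0.1251]
orientation: [0.0, 0.961, 0.276, 0.0]
contact_force: [0.6, -0.1, -2.2]
width: 0.0351
yaw now 32.0 shift tool mm [ 2.129e+02 -9.100e+00  2.000e-01] turn 32.0 F [ 0.6 -0.1 -2.2] w 0.03511202389980072 t 12.95
```

```bash
python3 -m pendant '[0,8,0,0,0, 0,14,0,0,0, 0,20,-1,0,0, 0,20,-1,0,0, 0,20,-1,0,0, 0,20,-1,0,0, 0,20,-1,0,0, 0,20,-1,0,0, 0,20,-1,0,0, 0,20,-1,0,0, 0,19,-1,0,0, 0,12,0,0,0]' 
python3 -m pendant '[0,0,0,0,5, 0,0,0,0,7, 0,0,0,0,7, 0,0,0,0,7, 0,0,0,0,6, 0,0,0,0,0, 0,0,0,0,0, 0,0,0,0,0]'
python3 -m pendant '[0,0,0,8,0, 0,0,0,20,0, 0,0,0,20,0, 0,0,0,20,0, 0,0,0,16,0, 0,0,0,12,0, 0,0,0,8,0, 0,0,0,4,0, 0,0,0,2,0, 0,0,0,1,0, 0,0,0,0,0, 0,0,0,0,0]'
```

```text
time_s: 13.95
eef_pos: [0.6191, -0.0372, 0.1241]
orientation: [-0.0, 0.961, 0.277, -0.0]
contact_force: [-0.1, 0.5, -0.8]
width: 0.0351
time_s: 14.62
eef_pos: [0.6175, -0.0396, 0.1248]
orientation: [0.0, 1.0, 0.003, -0.0]
contact_force: [0.6, -0.0, -0.9]
width: 0.0351
time_s: 15.62
eef_pos: [0.6177, -0.0402, 0.015]
orientation: [0.0, 1.0, 0.0, 0.001]
contact_force: [0.1, 0.9, -1.2]
width: 0.0352
```

```bash
python3 -m pendant '[0,0,0,2,0, 0,0,0,1,0, 0,0,0,0,0, 0,0,0,0,0]'
python3 -m pendant '[0,0,0,1,0, 0,0,0,0,0, 0,0,0,0,0]'
python3 -m pendant '[0,0,0,1,0, 0,0,0,0,0, 0,0,0,0,0]'
python3 -m pendant '[0,0,0,1,0, 0,0,0,0,0, 0,0,0,0,0]'
```

```text
time_s: 15.95
eef_pos: [0.6173, -0.0402, 0.0113]
orientation: [0.0, 1.0, 0.0, -0.0]
contact_force: [-0.3, -1.0, -0.9]
width: 0.0352
time_s: 16.2
eef_pos: [0.6173, -0.0402, 0.0103]
orientation: [0.0, 1.0, 0.0, -0.0]
contact_force: [0.0, -0.3, -1.0]
width: 0.0351
time_s: 16.45
eef_pos: [0.6174, -0.0403, 0.0099]
orientation: [-0.0, 1.0, 0.0, 0.0]
contact_force: [-4.2, 0.5, 11.4]
width: 0.0353
time_s: 16.7
eef_pos: [0.6174, -0.0403, 0.0099]
orientation: [-0.0, 1.0, 0.0, 0.0]
contact_force: [-11.7, 1.8, 29.2]
width: 0.0353
```

```bash
python3 -m pendant '[40,0,0,-1,0, 46,0,0,0,0, 52,0,0,0,0, 52,0,0,0,0, 52,0,0,-4,0, 52,0,0,-10,0, 52,0,0,-20,0, 52,0,0,-25,0, 52,0,0,-25,0, 52,0,0,-20,0, 52,0,0,-10,0, 52,0,0,-4,0]'
python3 - <<'E'
from h import *
go(.4328,.0625,.125,-4.4)
E
```

```text
time_s: 17.7
eef_pos: [0.6181, -0.0402, 0.1295]
orientation: [-0.0, 1.0, 0.0, 0.001]
contact_force: [-0.4, 0.0, -0.6]
width: 0.0521
yaw now 0.0 shift tool mm [-185.2 -102.9    4. ] turn 4.4 F [-0.4  0.  -0.6] w 0.05208416947129193 t 17.7
```

```bash
python3 -m pendant '[65,-8,-4,0,0, 65,-14,-8,0,0, 65,-18,-10,0,0, 65,-18,-10,0,0, 65,-18,-10,0,0, 65,-18,-10,0,0, 65,-18,-10,0,0, 65,-18,-10,0,0, 65,-18,-10,0,0, 65,-18,-10,0,0, 65,-12,-7,0,0, 65,-7,-4,0,0]' 60
python3 -m pendant '[65,0,0,0,4.4, 65,0,0,0,0, 65,0,0,0,0, 65,0,0,0,0, 65,0,0,0,0]'
python3 - <<'E'
from h import *
go(.4328,.0625,.008,-4.4)
c=imaging.capture("scene");cv2.imwrite("pics/g4.png",cv2.resize(c["color"][150:310,270:430],(600,600))[:600,:,::-1])
E
```

```text
time_s: 18.7
eef_pos: [0.4296, 0.0634, 0.1263]
orientation: [0.0, 1.0, 0.001, -0.001]
contact_force: [0.3, 0.7, -0.5]
width: 0.065
time_s: 19.12
eef_pos: [0.4323, 0.0624, 0.1271]
orientation: [0.0, 0.999, -0.037, -0.0]
contact_force: [0.2, -0.2, -0.4]
width: 0.0649
yaw now -4.3 shift tool mm [  0.6  -0.2 119.1] turn 0.1 F [ 0.2 -0.2 -0.4] w 0.06487497239441305 t 19.1167
```

View pics/g4.png

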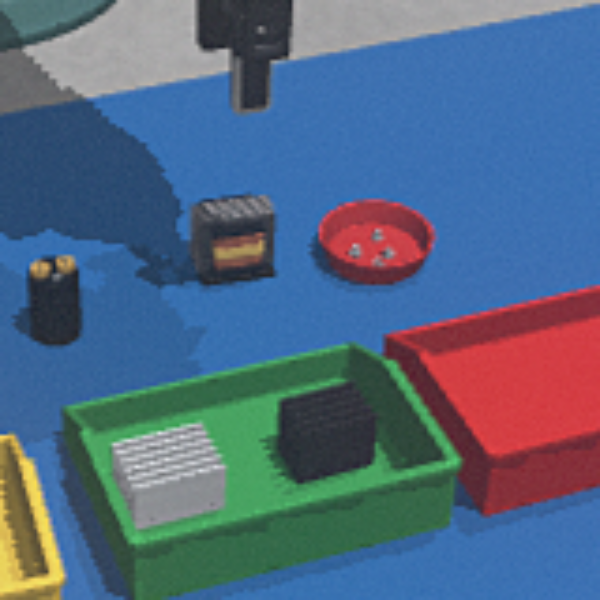

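```bash
python3 -m pendant '[65,0,0,8,0, 65,0,0,20,0, 65,0,0,25,0, 65,0,0,25,0, 65,0,0,18,0, 65,0,0,12,0, 65,0,0,6,0, 65,0,0,4,0, 65,0,0,1,0, 65,0,0,0,0, 65,0,0,0,0]' 60
python3 -m pendant '[0,0,0,0,0, 0,0,0,0,0, 0,0,0,0,0, 0,0,0,0,0, 0,0,0,0,0, 0,0,0,0,0, 0,0,0,0,0, 0,0,0,0,0]'
python3 -m pendant '[0,0,0,-2,0, 0,0,0,-4,0, 0,0,0,-8,0, 0,0,0,-14,0, 0,0,0,-18,0, 0,0,0,-20,0, 0,0,0,-20,0, 0,0,0,-18,0, 0,0,0,-12,0, 0,0,0,-4,0, 0,0,0,0,0, 0,0,0,0,0]'
python3 - <<'E'
from h import *
go(.619,-.202,.125,-4)
E
```

```text
time_s: 20.08
eef_pos: [0.4326, 0.0627, 0.0088]
orientation: [-0.0, 0.999, -0.038, 0.0]
contact_force: [0.2, -0.1, 0.9]
width: 0.0647
time_s: 20.75
eef_pos: [0.4325, 0.0628, 0.009]
orientation: [-0.0, 0.999, -0.038, 0.0]
contact_force: [-3.3, -1.1, 15.3]
width: 0.0348
time_s: 21.75
eef_pos: [0.4319, 0.0627, 0.1281]
orientation: [-0.0, 0.999, -0.038, -0.0]
contact_force: [-0.1, 0.5, -2.2]
width: 0.0346
yaw now -4.3 shift tool mm [206.6 249.8   3. ] turn -0.3 F [-0.1  0.5 -2.2] w 0.034557433609055055 t 21.75
```

```bash
python3 -m pendant '[0,7,8,0,0, 0,14,17,0,0, 0,18,22,0,0, 0,18,22,0,0, 0,18,22,0,0, 0,18,22,0,0, 0,18,22,0,0, 0,18,22,0,0, 0,18,22,0,0, 0,18,22,0,0, 0,18,22,0,0, 0,14,17,0,0]' 
python3 -m pendant '[0,9,10,0,0, 0,0,0,0,0, 0,0,0,0,0, 0,0,0,0,0]'
python3 -m pendant '[0,0,0,8,0, 0,0,0,20,0, 0,0,0,20,0, 0,0,0,20,0, 0,0,0,16,0, 0,0,0,12,0, 0,0,0,8,0, 0,0,0,4,0, 0,0,0,2,0, 0,0,0,0,0, 0,0,0,0,0]'
python3 -m pendant '[0,0,0,2,0, 0,0,0,1,0, 0,0,0,0,0, 0,0,0,0,0]'
python3 - <<'E'
from h import *
go(.619,-.202,.013)
E
```

```text
time_s: 22.75
eef_pos: [0.6105, -0.1937, 0.1267]
orientation: [0.0, 0.999, -0.039, -0.001]
contact_force: [-0.6, 1.0, -2.0]
width: 0.0351
time_s: 23.08
eef_pos: [0.6179, -0.2016, 0.1272]
orientation: [-0.0, 0.999, -0.038, -0.001]
contact_force: [0.1, 1.1, -1.5]
width: 0.0349
time_s: 24.0
eef_pos: [0.619, -0.2024, 0.019]
orientation: [0.0, 0.999, -0.038, 0.0]
contact_force: [-0.5, -0.1, -2.0]
width: 0.035
time_s: 24.33
eef_pos: [0.6187, -0.2023, 0.0154]
orientation: [0.0, 0.999, -0.038, 0.0]
contact_force: [-0.6, -0.7, -2.4]
width: 0.035
yaw now -4.4 shift tool mm [ 0.3 -0.3  2.4] turn None F [-0.6 -0.7 -2.4] w 0.03499676952811652 t 24.3333
```

```bash
python3 -m pendant '[0,0,0,1,0, 0,0,0,0,0, 0,0,0,0,0]'
python3 -m pendant '[0,0,0,1,0, 0,0,0,0,0, 0,0,0,0,0]'
python3 -m pendant '[0,0,0,0.5,0, 0,0,0,0,0, 0,0,0,0,0]'
```

```text
time_s: 24.58
eef_pos: [0.6186, -0.2023, 0.0143]
orientation: [0.0, 0.999, -0.038, -0.0]
contact_force: [0.3, 1.4, -2.0]
width: 0.035
time_s: 24.83
eef_pos: [0.6185, -0.2023, 0.0132]
orientation: [0.0, 0.999, -0.038, -0.0]
contact_force: [0.2, 0.2, -1.6]
width: 0.0353
time_s: 25.08
eef_pos: [0.6186, -0.2023, 0.0131]
orientation: [0.0, 0.999, -0.038, 0.0]
contact_force: [-2.6, 1.3, 5.3]
width: 0.0352
```

```bash
python3 -m pendant '[40,0,0,0,0, 46,0,0,0,0, 52,0,0,0,0, 52,0,0,0,0, 52,0,0,-4,0, 52,0,0,-10,0, 52,0,0,-20,0, 52,0,0,-25,0, 52,0,0,-25,0, 52,0,0,-20,0, 52,0,0,-10,0, 52,0,0,-4,0]'
python3 - <<'E'
from h import *
go(.4313,-.263,.125,0)
E
```

```text
time_s: 26.08
eef_pos: [0.6194, -0.2025, 0.1332]
orientation: [0.0, 0.999, -0.038, 0.001]
contact_force: [-0.3, 0.0, 0.3]
width: 0.052
yaw now -4.4 shift tool mm [-183.    74.6    7.7] turn -4.4 F [-0.3  0.   0.3] w 0.05201030959964798 t 26.0833
```

```bash
python3 -m pendant '[65,-8,3,0,0, 65,-14,5,0,0, 65,-18,7,0,0, 65,-18,7,0,0, 65,-18,7,0,0, 65,-18,7,0,0, 65,-18,7,0,0, 65,-18,7,0,0, 65,-18,7,0,0, 65,-18,7,0,0, 65,-10,6,0,0, 65,-6,4,0,0]' 40
python3 -m pendant '[65,0,0,3,-4.4, 65,0,0,3,0, 65,0,0,0,0, 65,0,0,0,0, 65,0,0,0,0]'
python3 - <<'E'
from h import *
go(.4313,-.263,.012,0)
c=imaging.capture("scene");cv2.imwrite("pics/g5.png",cv2.resize(c["color"][150:340,150:310],(505,600))[:600,:,::-1])
E
```

```text
time_s: 27.08
eef_pos: [0.4296, -0.2626, 0.1302]
orientation: [-0.0, 0.999, -0.039, -0.001]
contact_force: [0.3, 0.1, 0.3]
width: 0.0649
time_s: 27.5
eef_pos: [0.4318, -0.2621, 0.1247]
orientation: [0.0, 1.0, -0.0, -0.0]
contact_force: [0.6, -0.5, 0.1]
width: 0.0652
yaw now -0.0 shift tool mm [ -0.4   0.9 112.7] turn -0.0 F [ 0.6 -0.5  0.1] w 0.06520723922702466 t 27.5
```

View pics/g5.png

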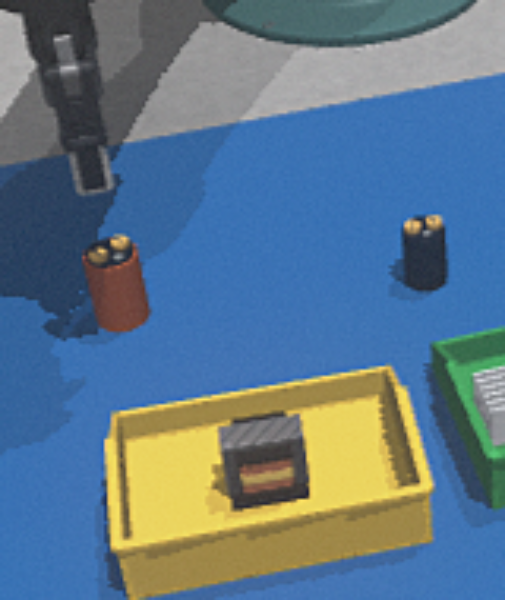

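```bash
python3 -m pendant '[65,0,1,8,0, 65,0,0,20,0, 65,0,0,25,0, 65,0,0,25,0, 65,0,0,16,0, 65,0,0,10,0, 65,0,0,5,0, 65,0,0,2,0, 65,0,0,1,0, 65,0,0,0,0, 65,0,0,0,0]' 40
python3 -m pendant '[0,0,0,0,0, 0,0,0,0,0, 0,0,0,0,0, 0,0,0,0,0, 0,0,0,0,0, 0,0,0,0,0, 0,0,0,0,0, 0,0,0,0,0]'
python3 -m pendant '[0,0,0,-2,0, 0,0,0,-4,0, 0,0,0,-8,0, 0,0,0,-14,0, 0,0,0,-18,0, 0,0,0,-20,0, 0,0,0,-20,0, 0,0,0,-18,0, 0,0,0,-12,0, 0,0,0,-4,0, 0,0,0,0,0, 0,0,0,0,0]'
python3 - <<'E'
from h import *
go(.617,.157,.125,0)
E
```

```text
time_s: 28.47
eef_pos: [0.432, -0.2634, 0.0135]
orientation: [0.0, 1.0, 0.0, 0.001]
contact_force: [-0.5, -0.8, 0.9]
width: 0.0651
time_s: 29.13
eef_pos: [0.4318, -0.2633, 0.0133]
orientation: [0.0, 1.0, 0.0, 0.0]
contact_force: [-1.4, 1.0, 8.7]
width: 0.0353
time_s: 30.13
eef_pos: [0.4313, -0.263, 0.1324]
orientation: [-0.0, 1.0, 0.0, -0.0]
contact_force: [-0.1, 0.1, -1.7]
width: 0.035
yaw now 0.1 shift tool mm [ 186.  -419.8    7.4] turn 0.1 F [-0.1  0.1 -1.7] w 0.03496801366665748 t 30.1333
```

```bash
python3 -m pendant '[0,4,-8,0,0, 0,8,-17,0,0, 0,10,-23,0,0, 0,10,-23,0,0, 0,10,-23,0,0, 0,10,-23,0,0, 0,10,-23,0,0, 0,10,-23,0,0, 0,10,-23,0,0, 0,10,-23,0,0, 0,10,-23,0,0, 0,10,-23,0,0]' 
python3 -m pendant '[0,10,-23,0,0, 0,10,-23,0,0, 0,10,-23,0,0, 0,10,-23,0,0, 0,10,-23,0,0, 0,10,-23,0,0, 0,9,-18,0,0, 0,5,-9,0,0, 0,0,0,0,0, 0,0,0,0,0, 0,0,0,0,0]'
python3 -m pendant '[0,0,0,8,0, 0,0,0,20,0, 0,0,0,20,0, 0,0,0,20,0, 0,0,0,16,0, 0,0,0,12,0, 0,0,0,8,0, 0,0,0,4,0, 0,0,0,2,0, 0,0,0,0,0, 0,0,0,0,0]'
python3 -m pendant '[0,0,0,2,0, 0,0,0,1,0, 0,0,0,0,0, 0,0,0,0,0]'
python3 - <<'E'
from h import *
c=imaging.capture("scene");cv2.imwrite("pics/g6.png",cv2.resize(c["color"][130:300,350:510],(565,600))[:600,:,::-1])
E
```

```text
time_s: 31.13
eef_pos: [0.5432, -0.0062, 0.1318]
orientation: [0.0, 1.0, 0.0, -0.001]
contact_force: [-0.1, -0.3, -1.1]
width: 0.0352
time_s: 32.05
eef_pos: [0.6167, 0.1555, 0.1324]
orientation: [0.0, 1.0, -0.0, -0.0]
contact_force: [0.5, -0.9, -1.2]
width: 0.0353
time_s: 32.97
eef_pos: [0.6176, 0.157, 0.0235]
orientation: [-0.0, 1.0, 0.0, 0.0]
contact_force: [-0.5, -0.4, -0.8]
width: 0.035
time_s: 33.3
eef_pos: [0.6172, 0.1569, 0.0199]
orientation: [0.0, 1.0, 0.0, 0.0]
contact_force: [0.9, -1.0, -1.5]
width: 0.0351
```

View pics/g6.png

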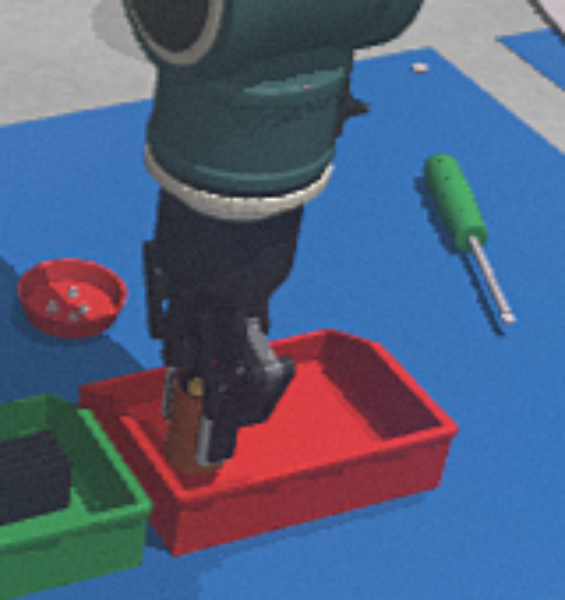

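```bash
python3 -m pendant '[0,0,0,1,0, 0,0,0,0,0, 0,0,0,0,0]'
python3 -m pendant '[0,0,0,1,0, 0,0,0,0,0, 0,0,0,0,0]'
python3 -m pendant '[0,0,0,1,0, 0,0,0,0,0, 0,0,0,0,0]'
```

```text
time_s: 33.6
eef_pos: [0.6172, 0.1569, 0.0187]
orientation: [0.0, 1.0, 0.0, -0.0]
contact_force: [-0.4, -0.7, -0.9]
width: 0.035
time_s: 33.85
eef_pos: [0.6172, 0.1569, 0.0177]
orientation: [0.0, 1.0, 0.0, -0.0]
contact_force: [0.1, 0.4, -0.1]
width: 0.0354
time_s: 34.1
eef_pos: [0.6173, 0.1569, 0.0174]
orientation: [-0.0, 1.0, 0.0, 0.0]
contact_force: [-4.0, -1.2, 10.1]
width: 0.0352
```

Contact with the bin floor; release, lift, and go to the black capacitor.

```bash
python3 -m pendant '[40,0,0,0,0, 46,0,0,0,0, 52,0,0,0,0, 52,0,0,0,0, 52,0,0,-4,0, 52,0,0,-10,0, 52,0,0,-20,0, 52,0,0,-25,0, 52,0,0,-25,0, 52,0,0,-20,0, 52,0,0,-8,0, 52,0,0,-2,0]'
python3 - <<'E'
from h import *
go(.4608,-.0577,.125,0)
E
```

```text
time_s: 35.1
eef_pos: [0.6181, 0.1571, 0.1332]
orientation: [-0.001, 1.0, 0.0, 0.001]
contact_force: [-0.2, 0.0, -0.1]
width: 0.0522
yaw now 0.0 shift tool mm [-157.5  214.7    7.5] turn 0.0 F [-0.2  0.  -0.1] w 0.052245029190083156 t 35.1
```

```bash
python3 -m pendant '[60,-6,8,0,0, 60,-12,15,0,0, 60,-16,21,0,0, 60,-16,21,0,0, 60,-16,21,0,0, 60,-16,21,0,0, 60,-16,21,0,0, 60,-16,21,0,0, 60,-16,21,0,0, 60,-16,21,0,0, 60,-7,15,0,0, 60,-4,8,0,0]' 40
python3 -m pendant '[60,0,0,5,0, 60,0,0,3,0, 60,0,0,0,0, 60,0,0,0,0, 60,0,0,0,0]'
python3 - <<'E'
from h import *
go(.4608,-.0577,.009,0)
c=imaging.capture("scene");cv2.imwrite("pics/g7.png",cv2.resize(c["color"][150:310,260:500],(800,533))[:600,:,::-1])
E
```

```text
time_s: 36.1
eef_pos: [0.4581, -0.0592, 0.13]
orientation: [0.0, 1.0, -0.001, -0.001]
contact_force: [-0.8, 0.7, 0.6]
width: 0.0604
time_s: 36.52
eef_pos: [0.4606, -0.0566, 0.1226]
orientation: [0.0, 1.0, 0.001, -0.0]
contact_force: [0.1, 0.4, -0.6]
width: 0.0598
yaw now 0.1 shift tool mm [  0.2   1.1 113.6] turn 0.1 F [ 0.1  0.4 -0.6] w 0.059849537399219326 t 36.5167
```

View pics/g7.png

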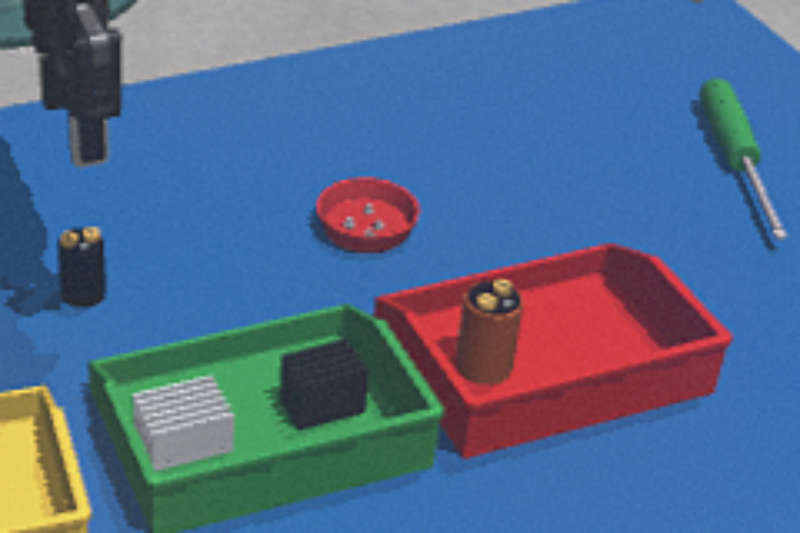

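```bash
python3 -m pendant '[60,0,1,8,0, 60,0,0,20,0, 60,0,0,25,0, 60,0,0,25,0, 60,0,0,16,0, 60,0,0,10,0, 60,0,0,5,0, 60,0,0,3,0, 60,0,0,1,0, 60,0,0,0,0, 60,0,0,0,0]' 40
python3 -m pendant '[0,0,0,0,0, 0,0,0,0,0, 0,0,0,0,0, 0,0,0,0,0, 0,0,0,0,0, 0,0,0,0,0, 0,0,0,0,0, 0,0,0,0,0]'
python3 -m pendant '[0,0,0,-2,0, 0,0,0,-4,0, 0,0,0,-8,0, 0,0,0,-14,0, 0,0,0,-18,0, 0,0,0,-20,0, 0,0,0,-20,0, 0,0,0,-20,0, 0,0,0,-16,0, 0,0,0,-8,0, 0,0,0,0,0, 0,0,0,0,0]'
python3 - <<'E'
from h import *
go(.617,.233,.14,0)
E
```

```text
time_s: 37.48
eef_pos: [0.4608, -0.0582, 0.0104]
orientation: [-0.0, 1.0, 0.0, 0.001]
contact_force: [-0.5, 0.2, -0.0]
width: 0.0601
time_s: 38.15
eef_pos: [0.4606, -0.0582, 0.0103]
orientation: [-0.0, 1.0, 0.0, 0.0]
contact_force: [-2.0, 0.6, 9.9]
width: 0.029
time_s: 39.15
eef_pos: [0.4603, -0.058, 0.1398]
orientation: [-0.0, 1.0, 0.0, 0.0]
contact_force: [1.0, 0.2, -1.0]
width: 0.0292
yaw now 0.1 shift tool mm [ 1.570e+02 -2.909e+02 -1.000e-01] turn 0.1 F [ 1.   0.2 -1. ] w 0.029211743472138833 t 39.15
```

```bash
python3 -m pendant '[0,5,-9,0,0, 0,9,-17,0,0, 0,11,-20,0,0, 0,11,-20,0,0, 0,11,-20,0,0, 0,11,-20,0,0, 0,11,-20,0,0, 0,11,-20,0,0, 0,11,-20,0,0, 0,11,-20,0,0, 0,11,-20,0,0, 0,11,-20,0,0]' 
python3 -m pendant '[0,11,-20,0,0, 0,11,-20,0,0, 0,7,-16,0,0, 0,4,-9,0,0, 0,0,0,0,0, 0,0,0,0,0, 0,0,0,0,0]'
python3 -m pendant '[0,0,0,8,0, 0,0,0,20,0, 0,0,0,20,0, 0,0,0,20,0, 0,0,0,18,0, 0,0,0,14,0, 0,0,0,10,0, 0,0,0,6,0, 0,0,0,4,0, 0,0,0,1,0, 0,0,0,0,0, 0,0,0,0,0]'
python3 -m pendant '[0,0,0,1,0, 0,0,0,1,0, 0,0,0,0,0, 0,0,0,0,0]'
python3 - <<'E'
from h import *
go(.617,.233,.0143,0)
E
```

```text
time_s: 40.15
eef_pos: [0.584, 0.1696, 0.1382]
orientation: [0.0, 1.0, 0.001, -0.001]
contact_force: [-0.7, -0.9, -0.9]
width: 0.029
time_s: 40.73
eef_pos: [0.6168, 0.2316, 0.1393]
orientation: [0.0, 1.0, -0.0, -0.0]
contact_force: [0.1, -0.2, -0.9]
width: 0.0292
time_s: 41.73
eef_pos: [0.6176, 0.233, 0.0195]
orientation: [-0.0, 1.0, 0.0, 0.0]
contact_force: [0.3, -0.1, -0.2]
width: 0.0289
time_s: 42.07
eef_pos: [0.6172, 0.2329, 0.0169]
orientation: [0.0, 1.0, 0.0, 0.0]
contact_force: [-0.9, -0.3, -1.3]
width: 0.0292
yaw now 0.0 shift tool mm [-0.2 -0.1  2.6] turn 0.0 F [-0.9 -0.3 -1.3] w 0.02923297698011216 t 42.0667
```

```bash
python3 -m pendant '[0,0,0,1,0, 0,0,0,1,0, 0,0,0,0,0, 0,0,0,0,0]'
python3 -m pendant '[0,0,0,0.5,0, 0,0,0,0,0, 0,0,0,0,0]'
python3 -m pendant '[0,0,0,0.5,0, 0,0,0,0,0, 0,0,0,0,0]'
```

```text
time_s: 42.4
eef_pos: [0.6171, 0.2329, 0.0147]
orientation: [0.0, 1.0, 0.0, -0.0]
contact_force: [-0.5, 0.1, -0.5]
width: 0.0289
time_s: 42.65
eef_pos: [0.6172, 0.2329, 0.0144]
orientation: [0.0, 1.0, 0.0, 0.0]
contact_force: [-1.6, 0.4, 2.2]
width: 0.029
time_s: 42.9
eef_pos: [0.6172, 0.2329, 0.0144]
orientation: [-0.0, 1.0, 0.0, 0.0]
contact_force: [-3.7, -0.9, 10.6]
width: 0.0291
```

```bash
python3 -m pendant '[34,0,0,0,0, 40,0,0,0,0, 46,0,0,0,0, 46,0,0,0,0, 46,0,0,-4,0, 46,0,0,-10,0, 46,0,0,-20,0, 46,0,0,-25,0, 46,0,0,-25,0, 46,0,0,-20,0, 46,0,0,-20,0, 46,0,0,-15,0]'
python3 -m pendant '[46,-15,0,-15,0, 46,-20,0,-15,0, 46,-20,0,-10,0, 46,-20,0,0,0, 46,-20,0,0,0, 46,-20,0,0,0, 46,-15,0,0,0, 46,0,0,0,0, 46,0,0,0,0, 46,0,0,0,0, 46,0,0,0,0, 46,0,0,0,0]'
python3 - <<'E'
from h import *
c=imaging.capture("scene");t=imaging.capture("top")
A=cv2.resize(c["color"][160:350,170:500],(800,400)); B=cv2.resize(t["color"][170:300,150:450],(460,200))
cv2.imwrite("pics/final.png",np.vstack([A[:,:],np.hstack([B,np.zeros((200,340,3),np.uint8)])])[:,:,::-1])
E
```

```text
time_s: 43.9
eef_pos: [0.6176, 0.2329, 0.1557]
orientation: [-0.0, 1.0, 0.0, 0.001]
contact_force: [-0.7, 0.4, 0.5]
width: 0.0459
time_s: 44.9
eef_pos: [0.4877, 0.2326, 0.1928]
orientation: [0.0, 1.0, 0.0, 0.0]
contact_force: [0.3, -0.7, 0.1]
width: 0.0462
```

View pics/final.png

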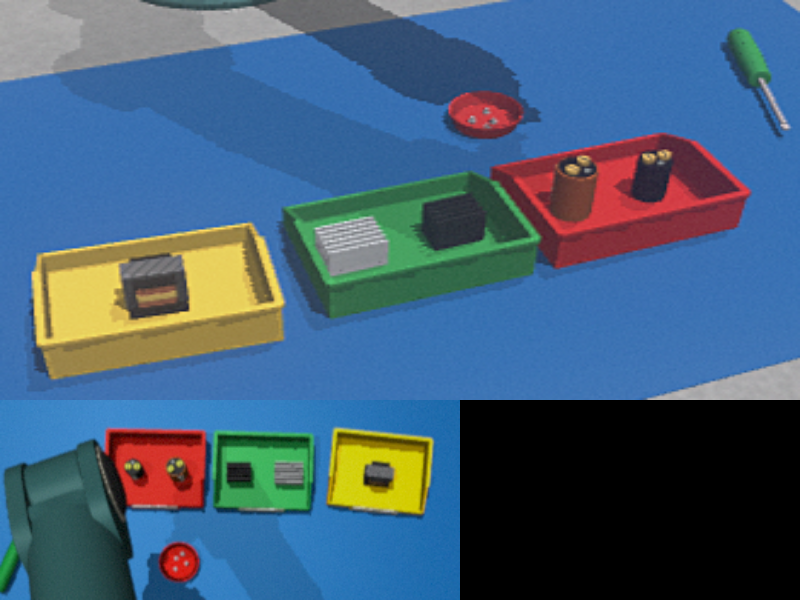

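```bash
python3 -c "
from rig import ctrl
print(ctrl.finish_job(), ctrl.get_state()['time_s'])"
```

```text
the job is handed in; nothing more can be done
the job is handed in; nothing more can be done
```

All five parts are in their bins, and the job was handed in at about 45 s of the 136 s allowed. Both capacitors are in the red bin, both heat sinks in the green and the transformer in the yellow.

- **Final check:** the last scene and top pictures show every part upright on its bin floor, apart from its neighbours. The gripper was clear and reading no contact force. By eye, the dish and screwdriver look where they were at the start; I did not measure this.
- **Setting down:** each part was lowered in steps of about 1 mm until the wrist felt the floor, then released. Readings at contact were about 5–11 N, except the silver heat sink, where one extra step pressed it to about 29 N before I backed off and released.
- **Disagreements:** the black heat sink was gripped about 7 mm off centre along its length. It held and stands upright. My two estimates of the bin centres differed by up to about 5 mm, so I placed parts between them, with ample room to the walls.

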